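# Dry-fit two mask stands

### The arm

A 6-joint arm with a two-finger parallel gripper is mounted at the origin on the work surface. World frame = base frame: x ahead of the robot, y to its left, z up, the work surface at z = 0. Lengths are in m, angles in rad, forces in N, time in s.
With the tool pointing down it reaches from about 0.35 to 0.975 m from the base axis. Payload 4.9 kg.
Tool frame: the origin (TCP) lies between the finger pads; the fingertips stand 25 mm ahead of it and the grasp point (between the pads) lies 6 mm ahead of it; x points along the fingers, y is the direction in which the jaws open and shut, and the axes are right-handed (so a half turn about x gives the same grasp; the last joint's range is limited). The gripper opens to 85 mm and grips with 20 to 120 N. Pads are 22 mm wide; open, the fingers measure 114 mm over their backs; the gripper's body (76 mm by 85 mm) begins 54 mm behind the grasp point. The pads swing forward as they close: fully open they stand 13 mm farther back than shut.
Start: joints at [-1.288, 0.053, 1.613, -0, 1.476, -0.119], TCP at [0.244, -0.575, 0.222] pointing down, gripper open.
Joint ranges: [-3.01, 3.01], [-1.01, 2.22], [0.06, 2.58], [-1.02, 4.17], [0.09, 2.62], [-3.14, 3.14]. Speed limits (rad/s): [2.57, 2.57, 3.14, 3.14, 3.14, 3.14].

### API

Orientations are given as a unit quaternion [x, y, z, w].
In Python, from cell import robot, read_camera gives the robot as it stands. The module is installed in compiled form; this text tells all that it offers. Calls block until the motion is done:
- robot.move_to(position, orientation): joint-space move of the TCP to a pose.
- robot.line_to(position, frame=None, velocity=0.15, force_limit=None): straight line of the TCP; frame=None keeps the orientation; velocity is the mean speed in m/s. With force_limit (N) it stops when the force on the tool has changed by that much, and returns True; else False.
- robot.set_joints(angles): joint-space move.
- robot.gripper_open() and robot.gripper_close(grip_force=None): open the fingers fully, or close them until they stop; grip_force is the grip in N (None keeps the last).
- robot.hold(seconds).
- robot.solve_ik(position, orientation): joint angles nearest the present ones, or None.
- robot.sense(): the state.
- read_camera(name): name is "scene" or "side" or "wrist"; returns a dict with "image" (400x640x3 uint8, red, green, blue), "fx", "fy", "cx", "cy" (pixels), "view" (4x4, takes a point from world to camera coordinates). Camera axes: x right, y down, z forward; pixel columns grow to the right and rows downward; lengths in m; the calibration is good to about 2 mm. A picture is of the moment at which its call begins. There is no depth.
A pose or a line that the arm cannot do raises robot.MotionError and nothing moves.
- robot.close_job(): hands the job in, once; it reports no verdict.
The state is a dict: "time": time; "joint_pos": joint angles; "qd": joint speeds; "tau": joint torques, N m; "ee_pos": TCP position; "orientation": TCP orientation; "wrist_force": force on the tool from outside, world axes, zero at the start; "moment": the same for the moment, N m; "grip_width": opening from 0.0 (shut) to 1.0 (fully open).
Only numpy, scipy, OpenCV 4.12 (cv2) and the standard library are available. Lean on these libraries where they do the work, as an engineer would, in place of code of your own. Each camera call takes 0.05 s, during which the arm holds its last target.

### The job

Dry-stack the turned parts of two mask display stands before they are glued. On the middle of the round metal turntable, set the red drum, then the yellow ring centred on the drum, then the white knob with its peg down in the ring's hole; on the middle of the square wooden board, set the blue block with its socket up, and stand the green post in the socket. Leave both stands upright, at rest and let go.

Things in the scene. Friction and masses are not known exactly. Their poses are not given: they have to be found in the camera images.
- turntable_top (a point): Round metal turntable, fixed to the table: disc 120 mm in diameter, its flat top 25 mm above the table. This point is the centre of the top face; z up.
- board_top (a point): Square board of pale wood, fixed to the table: 120 x 120 x 20 mm. This point is the centre of its top face; x and y run along its edges, z up.
- drum_mid (a point): Loose red wooden drum with two thin brass bands, an upright cylinder 56 mm in diameter and 50 mm high, flat at both ends, about 100 g. This point is its centre, 25 mm above its underside; z is its axis, up.
- ring_mid (a point): Loose yellow ring lying flat, 60 mm outside diameter, 38 mm hole right through, 20 mm thick, about 40 g. This point is the centre of the hole, half-way up, 10 mm above its underside; z is its axis, up.
- knob_mid (a point): Loose white turned knob, 62 mm high, about 60 g, standing on its peg. From below: peg 24 mm in diameter and 12 mm long, flange 52 mm in diameter and 10 mm thick, round grip 34 mm in diameter and 40 mm high. In the ring the flange rests on the ring's top face. This point is on the axis half-way up, 31 mm above the peg's end; z is its axis, up.
- block_mid (a point): Loose blue square block, 64 x 64 x 32 mm, with a 42 mm square socket 22 mm deep in its top (walls 11 mm, floor 10 mm), about 100 g. This point is its centre, 16 mm above its underside; x and y run square to its sides, z up, socket upwards.
- post_mid (a point): Loose green round post standing upright, 80 mm high, about 60 g: shaft 30 mm in diameter for the lower 62 mm, then a cap 38 mm in diameter and 18 mm thick. Its flat foot goes down to the socket's floor. This point is on the axis half-way up, 40 mm above the foot; z is its axis, up.
Things that resemble listed ones, but are neither listed nor needed, are in the scene too. Leave any pink or purple look-alike of the part that bears drum_mid alone.

How it is judged:
By the outcome, as a careful person would: the job done as asked, in the order asked, and still so for the second after the job is handed in, with the robot touching nothing.
It also fails if it takes over 136 s, if anything falls off the work surface, if the arm or the gripper's body presses on something with over 40 N, if the wrist force passes 120 N, or if a joint passes its speed limit or range.

## Working session

There is one attempt and no reset: what is moved stays moved. The work goes in short steps, each a Python script; the robot and the scene stay as the last script left them, time stands still between calls to the robot, and variables do not carry over. Pictures are saved under pics/ and viewed, and the job is handed in when it is done.

```bash
mkdir -p pics; cat > h.py <<'E'
import numpy as np, cv2
from cell import robot, read_camera
def snap(name,fn):
    c=read_camera(name); cv2.imwrite('pics/'+fn,c['image'][:,:,::-1]); return c
def ray(c,u,v):
    V=np.array(c['view']);R=V[:3,:3];t=V[:3,3]
    o=-R.T@t; d=R.T@np.array([(u-c['cx'])/c['fx'],(v-c['cy'])/c['fy'],1.]); return o,d/np.linalg.norm(d)
def onz(c,u,v,z):
    o,d=ray(c,u,v); return o+d*(z-o[2])/d[2]
def proj(c,p):
    V=np.array(c['view']);q=V[:3,:3]@np.array(p)+V[:3,3]
    return np.array([c['fx']*q[0]/q[2]+c['cx'],c['fy']*q[1]/q[2]+c['cy']])
E
python3 - <<'E'
from h import *
for n in ('scene','side','wrist'):
    c=snap(n,n+'0.png'); o,d=ray(c,320,200); print(n,o.round(3),d.round(3),c['fx'])
s=robot.sense();print(s)
E
```

```text
scene [1.083 0.262 0.617] [-0.688 -0.326 -0.648] 361.6400214440118
side [0.317 0.741 0.798] [ 0.151 -0.693 -0.705] 435.8774977606918
wrist [ 0.305 -0.55   0.372] [-0.24  -0.11  -0.964] 334.7654183448946
{'time': 0.15, 'joint_pos': array([-1.28801967e+00,  5.32100821e-02,  1.61398312e+00,  1.44521309e-05,
        1.47598946e+00, -1.19010852e-01]), 'qd': array([ 0.000286  , -0.00263618, -0.00344588,  0.00010592,  0.00101424,
        0.00017226]), 'tau': array([ 5.56363939e-04, -3.94242167e+01, -3.70723021e+01, -8.15180465e-05,
        4.63245655e-03,  1.08787356e-05]), 'ee_pos': array([ 0.24427283, -0.57474539,  0.22123972]), 'orientation': array([-0.69284486, -0.14165992,  0.69292668, -0.14053855]), 'wrist_force': array([0.93750514, 0.13262159, 0.46283869]), 'moment': array([ 0.01707076,  0.00833433, -0.00687365]), 'grip_width': 1.003150070941117}
```

View pics/scene0.png

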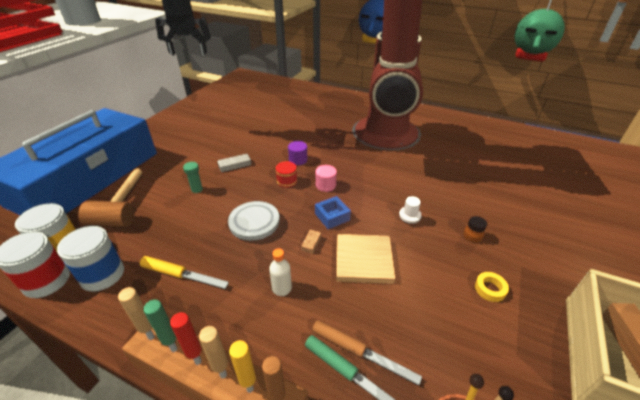

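View pics/side0.png

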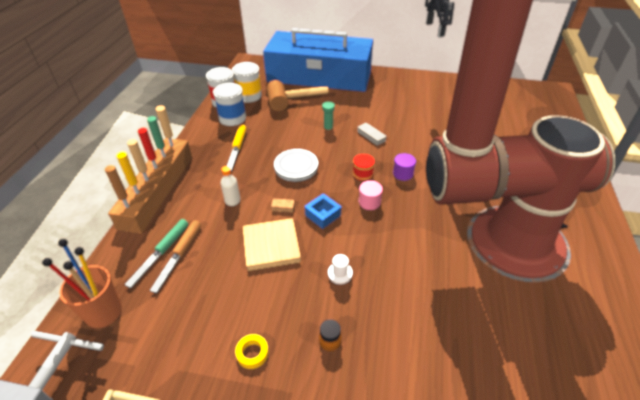

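View pics/wrist0.png

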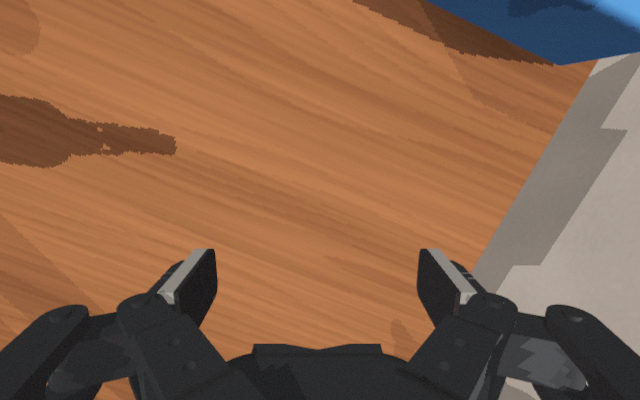

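Candidates, scene pixels:
- **Drum:** the red one at (286,174). Look-alikes to leave alone are pink (326,178) and purple (298,152); the red tin (35,262) and red handle (183,335) are tools.
- **Ring:** (492,287).
- **Knob:** (411,210), not the bottle at (280,273).
- **Block:** (332,211), not the blue-labelled tin.
- **Post:** (193,177), not the green handles.

Next I'll take a close crop and triangulate by colour.

```bash
cat >> h.py <<'E'
def hsvmask(img,lo,hi,lo2=None,hi2=None):
    h=cv2.cvtColor(img,cv2.COLOR_RGB2HSV); m=cv2.inRange(h,np.array(lo),np.array(hi))
    if lo2 is not None: m|=cv2.inRange(h,np.array(lo2),np.array(hi2))
    return m
COL=dict(red=((0,190,110),(5,255,255),(174,190,110),(179,255,255)),yellow=((22,150,120),(33,255,255)),white=((0,0,150),(179,60,255)),
 blue=((100,130,60),(120,255,255)),green=((60,90,40),(90,255,255)),pink=((160,50,130),(175,170,255)),purple=((130,90,60),(150,255,255)),wood=((12,50,150),(28,140,255)))
def blob(img,col,near,r=35):
    m=hsvmask(img,*COL[col]); k=np.zeros_like(m); cv2.circle(k,tuple(int(a) for a in near),r,255,-1)
    n,l,s,c=cv2.connectedComponentsWithStats(m)
    # largest comp overlapping near window
    best=max([i for i in range(1,n) if (k[l==i]>0).any()],key=lambda i:(k[l==i]>0).sum())
    return (l==best).astype(np.uint8),s[best],c[best]
def tri(c1,p1,c2,p2):
    o1,d1=ray(c1,*p1);o2,d2=ray(c2,*p2)
    t=np.linalg.lstsq(np.array([d1,-d2]).T,o2-o1,rcond=None)[0]
    a=o1+t[0]*d1;b=o2+t[1]*d2; return (a+b)/2,np.linalg.norm(a-b)
E
python3 - <<'E'
from h import *
a=read_camera('scene');b=read_camera('side')
N=dict(red=((286,174),(363,167),20),pink=((326,178),(370,195),20),purple=((298,152),(404,166),20),yellow=((492,287),(252,351),20),white=((411,210),(340,270),20),blue=((332,211),(322,210),20),green=((193,177),(328,115),20),wood=((365,258),(271,245),25),plate=((254,220),(296,165),30))
COL['plate']=((0,0,110),(179,60,255))
for k,(p,q,r) in N.items():
    m,s,c=blob(a['image'],k,p,r); m2,s2,c2=blob(b['image'],k,q,r)
    X,e=tri(a,c,b,c2); print(k,s,s2,X.round(4),round(e,4))
x=np.hstack([cv2.resize(a['image'][130:240,170:450],None,fx=2.5,fy=2.5)[:, :],]);cv2.imwrite('pics/crop1.png',x[:,:,::-1])
y=cv2.resize(b['image'][90:300,230:430],None,fx=2.8,fy=2.8);cv2.imwrite('pics/crop2.png',y[:,:,::-1])
E
```

```text
red [275 161  22  13 212] [354 154  21  14 236] [ 0.393  -0.1699  0.0455] 0.0006
pink [316 166  20  24 351] [360 183  22  26 274] [ 0.3576 -0.0627  0.0174] 0.0166
purple [289 141  18  23 340] [394 154  22  26 451] [ 0.2837 -0.1918  0.0254] 0.0016
yellow [477 272  32  25 409] [235 334  33  33 637] [0.5316 0.3871 0.0144] 0.0012
white [399 196  22  27 417] [327 254  26  30 575] [0.3968 0.1819 0.0274] 0.0014
blue [316 198  33  24 350] [306 195  35  32 704] [0.4703 0.0011 0.0153] 0.0058
green [184 163  17  28 249] [323 103  11  25 173] [ 0.5301 -0.373   0.0451] 0.0003
wood [ 336  234   59   48 2504] [243 218  58  53 736] [ 0.5641  0.1282 -0.0029] 0.0104
plate [ 228  201   52   38 1546] [ 274  149   45   33 1172] [ 0.5792 -0.1548  0.0145] 0.0004
```

View pics/crop1.png

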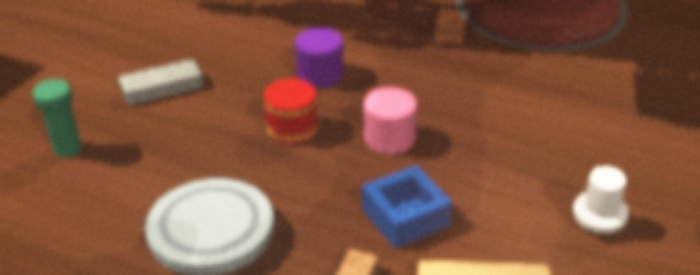

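View pics/crop2.png

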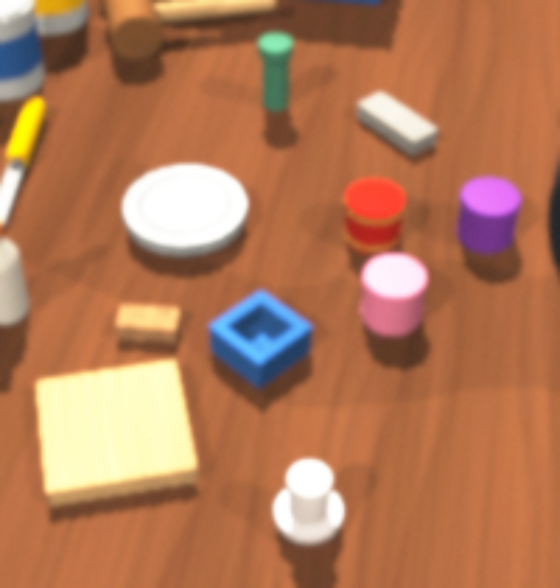

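The crops show a plain red drum with brass bands, separate from the plain pink and purple drums, so red is the one to take. Next is a wrist look over the drum, turntable and block.

```bash
cat >> h.py <<'E'
from scipy.spatial.transform import Rotation as Rn
def quat(th):
    x=np.array([0,0,-1.]);y=np.array([np.cos(th),np.sin(th),0]);return Rn.from_matrix(np.array([x,y,np.cross(x,y)]).T).as_quat()
def best(pos,th):
    q0=robot.sense()['joint_pos'];out=[]
    for t in (th,th+np.pi):
        j=robot.solve_ik(pos,quat(t))
        if j is not None: out.append((np.abs(np.array(j)-q0).max(),t))
    return min(out)[1] if out else None
def info():
    s=robot.sense();print('t',round(s['time'],2),'p',s['ee_pos'].round(4),'w',round(s['grip_width'],3),'F',s['wrist_force'].round(1))
E
python3 - <<'E'
from h import *
P=[0.393,-0.17,0.25]
th=best(P,np.radians(60));print(th)
robot.move_to(P,quat(th));c=snap('wrist','w1.png');info()
for p in ([0.393,-0.17,0.05],[0.579,-0.155,0.025]): print(proj(c,p))
np.save('c1.npy',c,allow_pickle=True)
E
```

```text
1.0471975511965976
t 1.89 p [ 0.393  -0.1706  0.2501] w 1.0 F [ 0.1  0.6 -0.5]
[317.43704656 170.68986433]
[401.95703016 287.67104919]
```

View pics/w1.png

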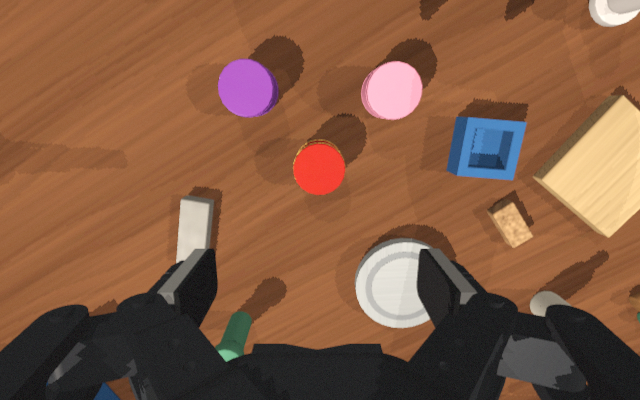

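Wrist view: red top at (319,167), pink (392,91), purple (247,88), turntable partly behind a finger at (400,283), block (487,148), board at right. I need one more view for turntable, board and block.

```bash
cat >> h.py <<'E'
def circ(c,col,near,z,r=20):
    m,s,ct=blob(c['image'],col,near,r)
    k=max(cv2.findContours(m,cv2.RETR_EXTERNAL,cv2.CHAIN_APPROX_NONE)[0],key=cv2.contourArea)
    P=np.array([onz(c,u,v,z)[:2] for u,v in k[:,0]])
    (x,y),rr=cv2.minEnclosingCircle((P*1000).astype(np.float32))
    A=np.c_[2*P,np.ones(len(P))];f=np.linalg.lstsq(A,(P**2).sum(1),rcond=None)[0]
    return np.array([x,y])/1000,rr,f[:2],1000*np.sqrt(f[2]+f[0]**2+f[1]**2)
E
python3 - <<'E'
from h import *
c=np.load('c1.npy',allow_pickle=True).item()
print('red',circ(c,'red',(319,167),0.05))
print('pink',circ(c,'pink',(392,91),0.05))
P=[0.45,-0.02,0.33]
th=best(P,np.radians(90));print(th)
robot.move_to(P,quat(th));c=snap('wrist','w2.png');info()
np.save('c2.npy',c,allow_pickle=True)
for p in ([0.393,-0.17,0.05],[0.579,-0.155,0.025]): print(proj(c,p))
E
```

```text
red (array([ 0.39237915, -0.16792198]), 27.542924880981445, array([ 0.39256252, -0.16800829]), np.float64(26.778765728922675))
pink (array([ 0.36055157, -0.06604058]), 30.202014923095703, array([ 0.36006641, -0.06549896]), np.float64(28.42284376138531))
1.5707963267948966
t 2.69 p [ 0.4495 -0.021   0.3287] w 0.998 F [ 0.5 -0.6  0.8]
[197.62131334 115.26110736]
[225.72317776 245.70967869]
```

View pics/w2.png

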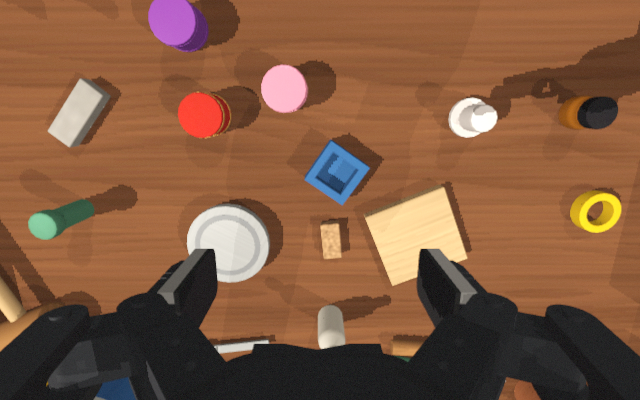

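Overview: red (203,115), pink (284,89), block (337,172), turntable (228,243), board (415,236), knob (472,117), ring (596,212), post cap (45,224). I'll measure all of them from this view.

```bash
cat >> h.py <<'E'
def pts(c,m,z):
    k=max(cv2.findContours(m,cv2.RETR_EXTERNAL,cv2.CHAIN_APPROX_NONE)[0],key=cv2.contourArea)
    return np.array([onz(c,u,v,z)[:2] for u,v in k[:,0]])
def fitfixed(P,R):  # robust circle, known radius, one-step robust least squares
    from scipy.optimize import least_squares
    return least_squares(lambda x:np.hypot(*(P-x).T)-R,P.mean(0),loss='soft_l1',f_scale=0.001).x
def rect(P):
    (x,y),(w,h),a=cv2.minAreaRect((P*1000).astype(np.float32)); return np.array([x,y])/1000,(w,h),a
E
python3 - <<'E'
from h import *
c=np.load('c2.npy',allow_pickle=True).item();im=c['image']
print('red',circ(c,'red',(203,115),0.05,10)[2:])
h=cv2.cvtColor(im,cv2.COLOR_RGB2HSV)
for p in [(228,243),(415,236),(337,150),(472,110),(596,195),(45,224),(485,118)]: print(p,h[p[1],p[0]])
COL['plate']=((0,0,120),(179,50,255)); COL['wood']=((10,40,185),(30,150,255)); COL['green']=((60,90,60),(90,255,255))
m,s,_=blob(im,'plate',(228,243),10);P=pts(c,m,.025);P2=P;f=fitfixed(P,.06);print('plate',s,f,np.median(np.hypot(*(P-f).T)))
m,s,_=blob(im,'wood',(415,236),10);P=pts(c,m,.02);print('board',s,rect(P))
m3=m
m,s,_=blob(im,'blue',(337,150),20);P=pts(c,m,.032);print('block',s,rect(P))
m4=m
m,s,_=blob(im,'yellow',(596,212),30);P=pts(c,m,.02);print('ring',s,fitfixed(P,.03))
m,s,_=blob(im,'green',(45,224),10);print('post',s)
v=im.copy()
for mm in (m3,m4):
    cv2.drawContours(v,cv2.findContours(mm,0,1)[0],-1,(255,0,0),1)
for q in P2[::3]: cv2.circle(v,tuple(int(a) for a in proj(c,[*q,.025])),1,(0,0,255),-1)
cv2.imwrite('pics/m2.png',cv2.resize(v[80:330,150:500],None,fx=2,fy=2)[:,:,::-1])
E
```

```text
red (array([ 0.39268692, -0.16708396]), np.float64(26.95942530137757))
(228, 243) [ 21  14 230]
(415, 236) [ 19  98 255]
(337, 150) [105 154 197]
(472, 110) [ 14  30 196]
(596, 195) [ 25 210 248]
(45, 224) [ 71  87 208]
(485, 118) [ 30   2 255]
plate [ 187  206   82   77 4368] [ 0.57711422 -0.15153817] 0.05895516637524968
board [ 365  187  103   99 5542] (array([0.56967944, 0.12539609]), (120.01528930664062, 119.7323989868164), 22.531436920166016)
block [ 305  140   64   64 2203] (array([0.4692764 , 0.00498994]), (65.36358642578125, 63.593875885009766), 55.163211822509766)
ring [ 570  191   51   42 1375] [0.52973    0.38118866]
post [ 37 200  57  38 854]
```

View pics/m2.png

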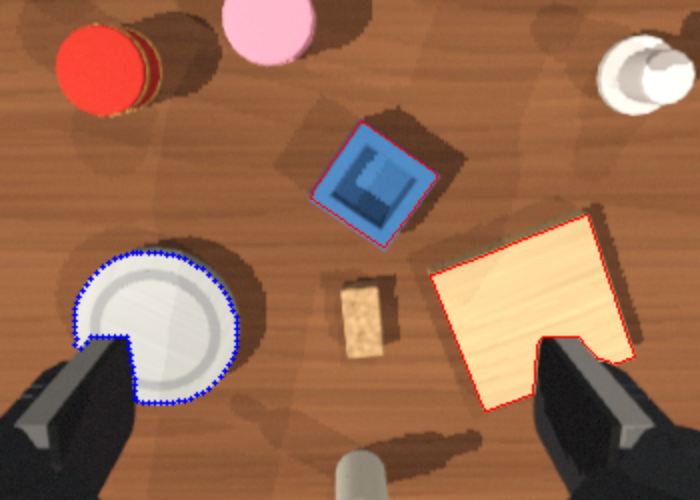

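Measurements agree across views, and the board and block sizes match. Picking the drum.

```bash
cat >> h.py <<'E'
PLATE=np.array([0.5771,-0.1515]);BOARD=np.array([0.5697,0.1254]);BYAW=np.radians(22.53)
def pick(xy,th,z,gf=40,up=0.2):
    th=best([*xy,0.2],th);robot.move_to([*xy,up],quat(th));robot.line_to([*xy,z],velocity=0.12)
    robot.gripper_close(gf);info();robot.line_to([*xy,up],velocity=0.15);info();return th
def place(xy,th,z,up=0.2,fl=4,z0=None):
    th=best([*xy,up],th);robot.move_to([*xy,up],quat(th));robot.hold(0.2)
    robot.line_to([*xy,z+0.012],velocity=0.15);robot.hold(0.2)
    hit=robot.line_to([*xy,z-0.004],velocity=0.02,force_limit=fl);print('hit',hit);info()
def release(up=0.25):
    robot.gripper_open();p=robot.sense()['ee_pos'];robot.line_to([p[0],p[1],up],velocity=0.15)
E
python3 - <<'E'
from h import *
pick([0.3926,-0.1675],np.radians(60),0.033)
snap('wrist','w3.png')
E
```

```text
t 5.48 p [ 0.3929 -0.1678  0.0341] w 0.621 F [-2.6  0.9  5.9]
t 6.75 p [ 0.392  -0.1671  0.1986] w 0.624 F [-0.5 -0.7 -2.2]
```

View pics/w3.png

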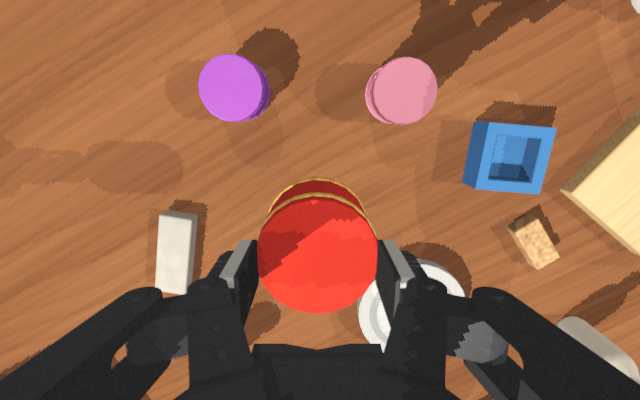

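The drum is held, top centred near (318,255). I'll measure its offset from the TCP, correct, and place.

```bash
python3 - <<'E'
from h import *
c=read_camera('wrist');s=robot.sense();p=s['ee_pos']
COL['red']=((0,150,90),(6,255,255),(173,150,90),(179,255,255))
m,st,_=blob(c['image'],'red',(318,275),10);print(st)
P=pts(c,m,p[2]+0.016); 
# lower half of contour = top-face edge
v=np.array([proj(c,[*q,p[2]+0.016])[1] for q in P]);
f=fitfixed(P[v>225],.028);print(f-p[:2])
off=f-p[:2]
if np.hypot(*off)>0.006: off=off*0
T=PLATE-off
place(T,np.radians(60),0.0341+0.025)
release()
snap('wrist','w4.png');snap('side','s4.png');info()
E
```

```text
[  257   196   121   118 11260]
[-0.00214957  0.00060367]
hit True
t 9.63 p [ 0.579  -0.152   0.0592] w 0.622 F [-0.7  0.4  4. ]
t 11.58 p [ 0.5774 -0.1514  0.2485] w 1.001 F [ 0.2 -0.3 -0.1]
```

View pics/w4.png

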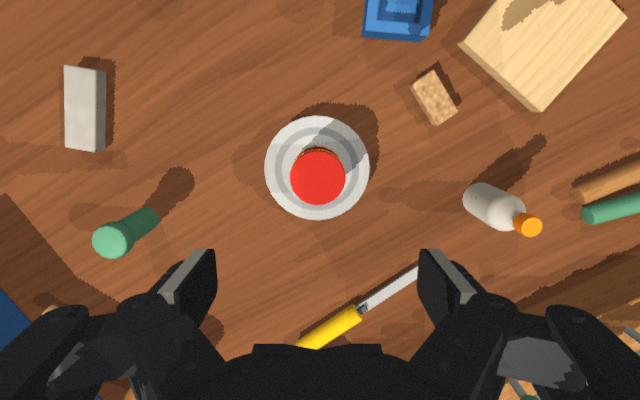

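View pics/s4.png

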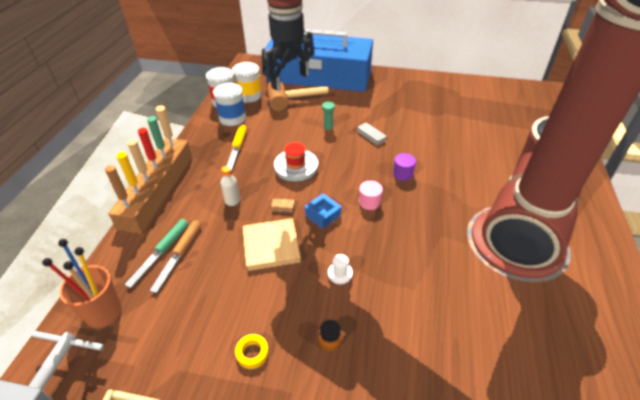

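The drum stands on the turntable, red top at (318,178) with the disc around it at (317,168). I'll measure both centres, then look at the ring and knob.

```bash
python3 - <<'E'
from h import *
c=read_camera('wrist')
r=circ(c,'red',(318,180),0.075,8);print('drum',r[2:])
COL['plate']=((0,0,90),(179,60,255))
m,s,_=blob(c['image'],'plate',(285,170),10);P=pts(c,m,.025);f=fitfixed(P,.06);print('plate',s,f)
np.save('drum.npy',r[2]);np.save('plate.npy',f)
g=[0.5297,0.3812,0.25]
th=best(g,np.radians(60));robot.move_to(g,quat(th));robot.hold(.2);c=snap('wrist','w5.png');info();np.save('c5.npy',c,allow_pickle=True)
E
```

```text
drum (array([ 0.57798372, -0.15160014]), np.float64(26.389341507059278))
plate [ 264  115  106  105 6024] [ 0.57821254 -0.1526843 ]
t 13.82 p [0.5301 0.3806 0.25  ] w 1.002 F [-0.2  0.2 -0.9]
```

View pics/w5.png

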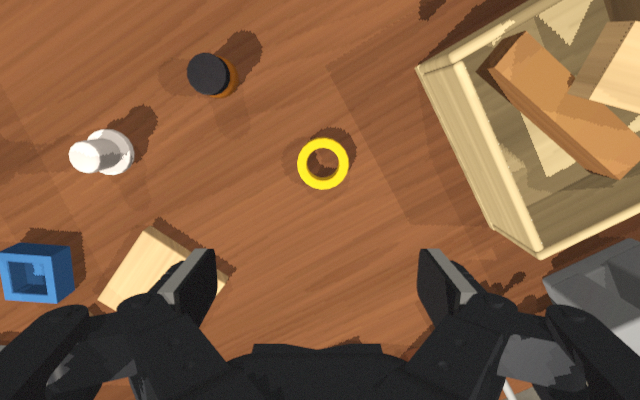

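```bash
python3 - <<'E'
from h import *
c=np.load('c5.npy',allow_pickle=True).item()
m,s,_=blob(c['image'],'yellow',(323,164),30,);P=pts(c,m,.02);f=fitfixed(P,.03);print(s,f,np.std(np.hypot(*(P-f).T)))
pick(f,np.radians(60),0.026,gf=30)
c=snap('wrist','w6.png')
E
```

```text
[ 297  138   52   52 1347] [0.53097448 0.38723235] 0.0003426341558111116
t 16.5 p [0.531  0.3872 0.026 ] w 0.002 F [-0.7 -0.5  0.1]
t 17.81 p [0.5303 0.3868 0.1983] w 0.001 F [ 0.7  0.2 -0.1]
```

View pics/w6.png

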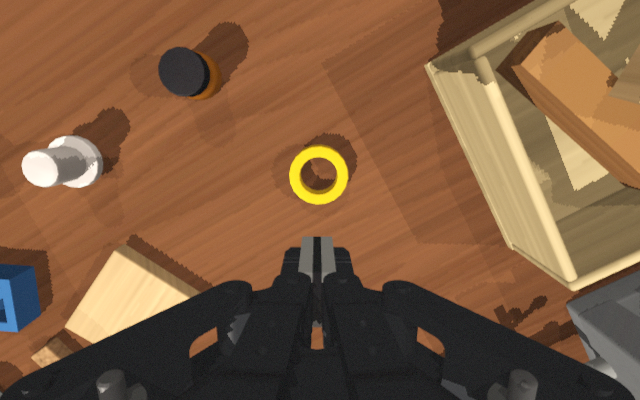

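The jaws shut on nothing, with the ring still at (319,175). The fingertips sit higher than I assumed. I'll check by going down open and touching the table gently.

```bash
python3 - <<'E'
from h import *
c=read_camera('wrist')
m,s,_=blob(c['image'],'yellow',(319,175),40);P=pts(c,m,.02);f=fitfixed(P,.03);print(s,f)
robot.gripper_open()
robot.line_to([*f,0.03],velocity=0.15);robot.hold(.2)
c=snap('side','s7.png');u=proj(c,[*f,.02]).astype(int)
w=c['image'][u[1]-70:u[1]+50,u[0]-80:u[0]+80]
cv2.imwrite('pics/s7c.png',cv2.resize(w,None,fx=4,fy=4)[:,:,::-1])
print(robot.line_to([*f,0.009],velocity=0.02,force_limit=3));info()
E
```

```text
[ 289  145   59   60 1770] [0.53074003 0.38726622]
False
t 21.43 p [0.5309 0.3874 0.0092] w 0.997 F [0.3 0.9 0.6]
```

View pics/s7c.png

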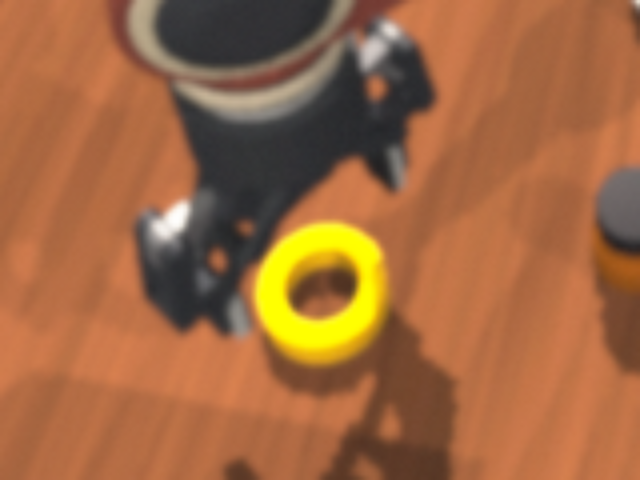

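```bash
python3 - <<'E'
from h import *
c=snap('side','s8.png');f=[0.5307,.3873]
for z in (0,.02,.04,.06): print(z,proj(c,[*f,z]))
u=proj(c,[*f,.02]).astype(int)
w=c['image'][u[1]-70:u[1]+50,u[0]-80:u[0]+80]
cv2.imwrite('pics/s8c.png',cv2.resize(w,None,fx=4,fy=4)[:,:,::-1]);print(u)
c=snap('scene','s8s.png')
u=proj(c,[*f,.02]).astype(int);print(u)
w=c['image'][u[1]-70:u[1]+50,u[0]-80:u[0]+80]
cv2.imwrite('pics/s8d.png',cv2.resize(w,None,fx=4,fy=4)[:,:,::-1])
print(robot.sense()['orientation'],quat(np.radians(60)))
E
```

```text
0 [252.62696766 353.09210673]
0.02 [251.35254568 348.16154552]
0.04 [250.03402197 343.06036084]
0.06 [248.66906698 337.77954002]
[251 348]
[493 282]
[ 0.18310067  0.68291352 -0.18292218  0.68311254] [ 0.1830127  0.6830127 -0.1830127  0.6830127]
```

View pics/s8c.png

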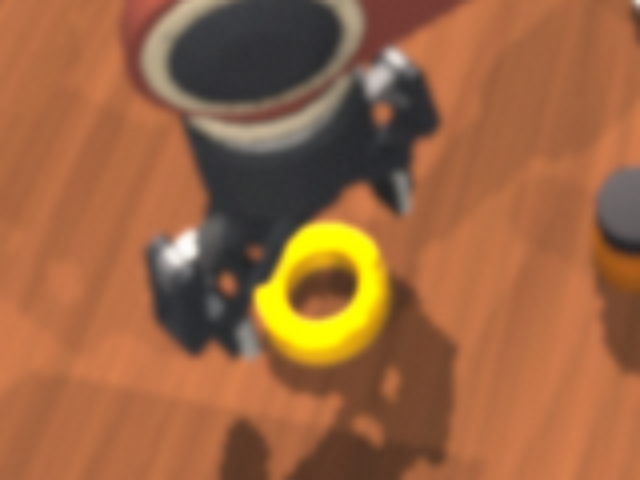

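View pics/s8d.png

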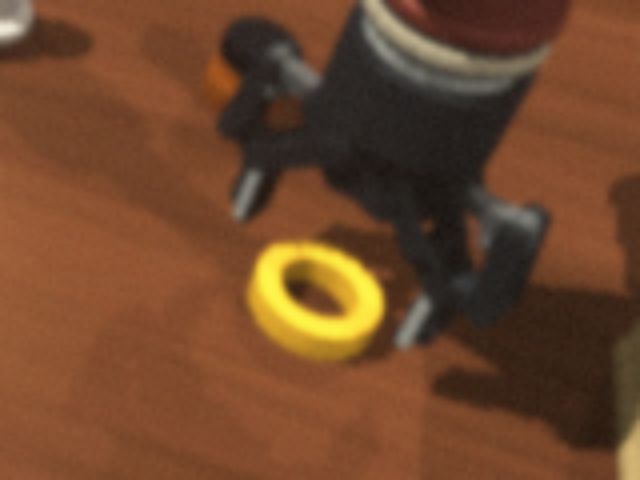

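```bash
python3 - <<'E'
from h import *
a=read_camera('scene');b=read_camera('side')
x1=tri(a,(514.25,298.25),b,(233,366.75));x2=tri(a,(473,266.25),b,(272.25,331))
print(x1,x2,(x1[0]+x2[0])/2);info()
print(robot.sense()['joint_pos'])
E
```

```text
(array([0.55239034, 0.4279158 , 0.02007551]), np.float64(8.526569644243937e-05)) (array([0.50238771, 0.34480273, 0.01767161]), np.float64(7.088233756389747e-05)) [0.52738903 0.38635926 0.01887356]
t 21.62 p [0.5308 0.3873 0.0091] w 0.997 F [-0.2  0.  -0.7]
[ 5.17207257e-01  3.33589166e-01  1.67094495e+00  8.14845579e-06
  1.13686857e+00 -5.30004575e-01]
```

The two-view fix puts the open tips at z≈0.019 with the TCP at 0.009, higher than stated. I'll confirm with a gentle touch.

```bash
python3 - <<'E'
from h import *
print(robot.line_to([0.5309,0.3873,-0.016],velocity=0.02,force_limit=3));info()
E
```

```text
False
t 23.02 p [ 0.531   0.3874 -0.0158] w 0.999 F [0.6 0.5 0.5]
```

```bash
python3 - <<'E'
from h import *
o=[]
for n in('side','scene'):
    c=snap(n,'s9'+n+'.png');u=proj(c,[0.5307,.3873,.02]).astype(int);print(n,u)
    o.append(cv2.resize(c['image'][u[1]-50:u[1]+40,u[0]-50:u[0]+50],None,fx=4,fy=4,interpolation=cv2.INTER_CUBIC))
cv2.imwrite('pics/s9.png',np.hstack(o)[:,:,::-1])
E
```

```text
side [251 348]
scene [493 282]
```

View pics/s9.png

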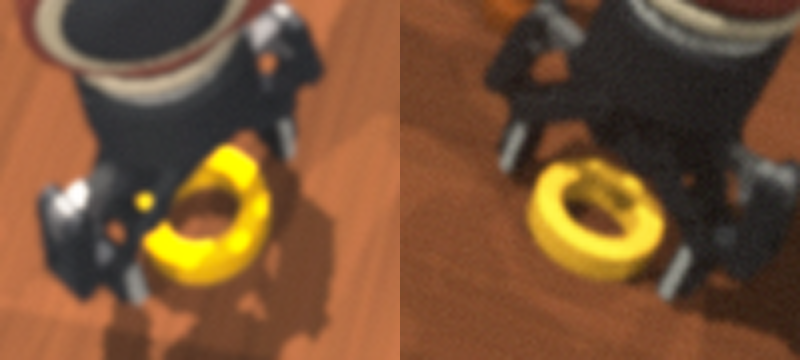

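```bash
python3 - <<'E'
from h import *
a=read_camera('scene');b=read_camera('side')
print(tri(a,(510.5,305.75),b,(234.75,373)),tri(a,(470,274),b,(273.5,336.75)))
print(robot.line_to([0.5309,0.3873,-0.026],velocity=0.01,force_limit=3));info()
E
```

```text
(array([ 0.55256119,  0.42883669, -0.0043844 ]), np.float64(2.304005077748294e-06)) (array([ 0.50268921,  0.34455029, -0.00708702]), np.float64(0.0016659317042671466))
True
t 23.88 p [ 0.5309  0.3873 -0.0222] w 1.002 F [-0.4  0.2  4.3]
```

The tips touch the table at TCP z=−0.022, so the open tips sit about 34 mm higher than the text implies. The drum was therefore gripped only near its top. I'll work from this measured offset and grasp the ring.

```bash
python3 - <<'E'
from h import *
f=[0.5307,0.3873]
robot.line_to([*f,-0.011],velocity=0.05)
robot.gripper_close(30);info();robot.line_to([*f,0.2],velocity=0.15);info()
c=snap('wrist','w10.png')
E
```

```text
t 24.64 p [ 0.5308  0.3873 -0.011 ] w 0.685 F [0.5 0.  1.4]
t 26.2 p [0.5301 0.3869 0.1984] w 0.684 F [ 1.3 -0.8 -1.3]
```

View pics/w10.png

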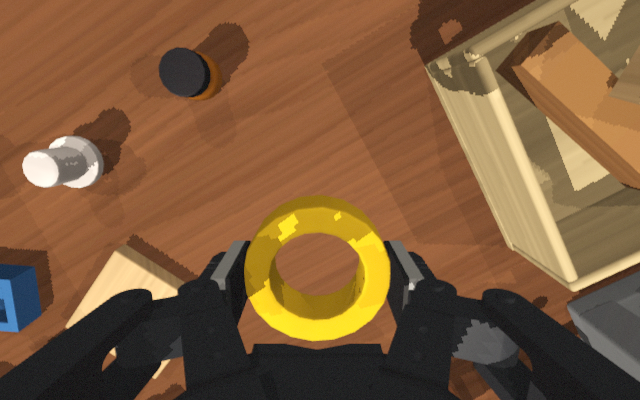

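The ring is held level, centred near (318,268). Placing it on the drum with an offset correction.

```bash
python3 - <<'E'
from h import *
c=read_camera('wrist');p=robot.sense()['ee_pos']
COL['yellow']=((20,120,70),(35,255,255))
m,st,_=blob(c['image'],'yellow',(318,325),12);print(st)
zt=p[2]+0.031
P=pts(c,m,zt);v=np.array([proj(c,[*q,zt])[1] for q in P])
f=fitfixed(P[v>255],.03);off=f-p[:2];print('off',off)
if np.hypot(*off)>0.006: off=off*0
T=np.load('drum.npy')-off
place(T,np.radians(60),0.064)
s=snap('side','s11.png')
release()
c=snap('wrist','w11.png');info();np.save('c11.npy',c,allow_pickle=True)
E
```

```text
[  244   195   147   147 12631]
off [-0.00132454  0.00015122]
hit True
t 30.23 p [ 0.5793 -0.1518  0.064 ] w 0.685 F [ 0.5 -0.5  3.3]
t 32.12 p [ 0.5775 -0.151   0.2484] w 1.002 F [-0.4 -0.1 -0.8]
```

View pics/w11.png

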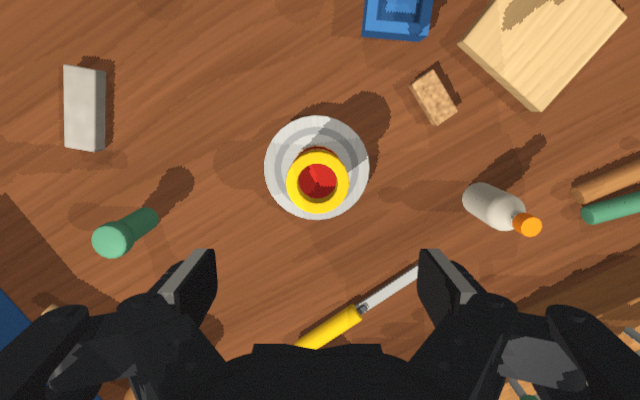

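```bash
python3 - <<'E'
from h import *
c=np.load('c11.npy',allow_pickle=True).item()
m,s,_=blob(c['image'],'yellow',(318,205),20);P=pts(c,m,.095);f=fitfixed(P,.03);print('ring',s,f,np.std(np.hypot(*(P-f).T)));np.save('ring.npy',f)
g=[0.397,0.182,0.25];th=best(g,np.radians(60));robot.move_to(g,quat(th));robot.hold(.2);c=snap('wrist','w12.png');info();np.save('c12.npy',c,allow_pickle=True)
E
```

```text
ring [ 286  151   63   62 1859] [ 0.57890905 -0.15195562] 0.000345582008869213
t 33.78 p [0.3975 0.1815 0.25  ] w 0.999 F [0.1 0.  0.2]
```

View pics/w12.png

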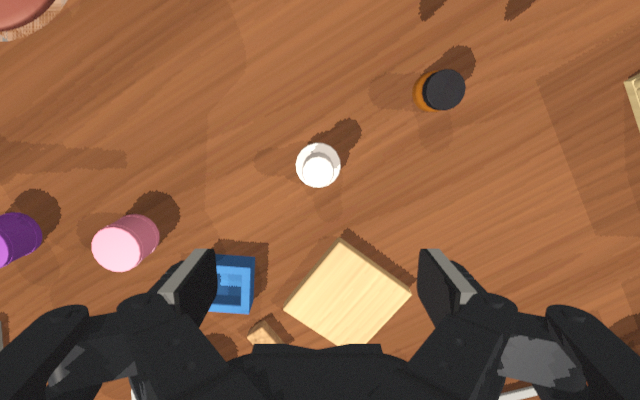

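```bash
python3 - <<'E'
from h import *
c=np.load('c12.npy',allow_pickle=True).item()
COL['white']=((0,0,120),(179,70,255))
m,s,_=blob(c['image'],'white',(318,168),10);P=pts(c,m,.022);f=fitfixed(P,.026);print('knob',s,f,np.std(np.hypot(*(P-f).T)))
COL['top']=((0,0,235),(179,40,255))
m,s,_=blob(c['image'],'top',(318,173),6);P=pts(c,m,.062);print('top',s,fitfixed(P,.017))
pick(f,np.radians(60),0.022,gf=30,up=0.22)
c=snap('wrist','w13.png');snap('side','s13.png')
E
```

```text
knob [ 295  142   46   46 1622] [0.39658705 0.18277082] 0.00035841787791286565
top [ 296  143   44   45 1108] [0.39452716 0.18211487]
t 36.36 p [0.3968 0.1828 0.0222] w 0.384 F [-0.3  0.2  1.9]
t 37.83 p [0.396  0.1826 0.2187] w 0.39 F [-0.6 -0.4  0.4]
```

View pics/w13.png

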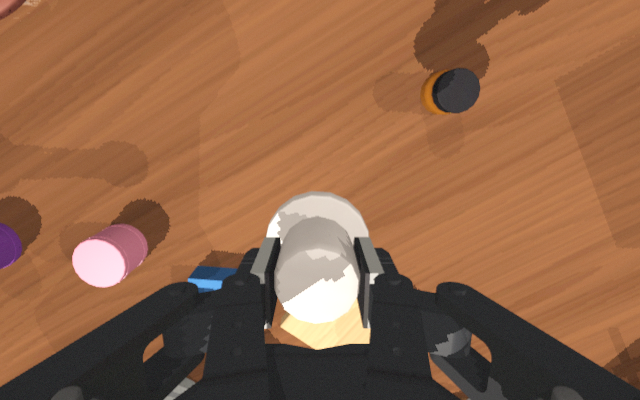

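View pics/s13.png

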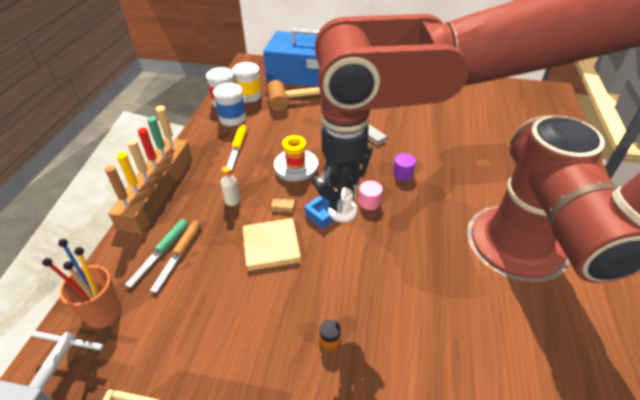

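```bash
python3 - <<'E'
from h import *
T=np.load('ring.npy')+[0.0003,0]
place(T,np.radians(60),0.105,up=0.22)
snap('side','s14.png')
release(0.27)
c=snap('wrist','w14.png');info();np.save('c14.npy',c,allow_pickle=True)
a=read_camera('scene')['image'][150:260,200:320];b=read_camera('side')['image'][110:210,240:350]
cv2.imwrite('pics/x14.png',np.hstack([cv2.resize(a,(400,367)),cv2.resize(b,(400,367))])[:,:,::-1])
E
```

```text
hit True
t 41.17 p [ 0.5791 -0.152   0.1053] w 0.39 F [-0.4  0.9  3.1]
t 43.08 p [ 0.5777 -0.1514  0.2683] w 1.0 F [-0.7  0.6  0.3]
```

View pics/w14.png

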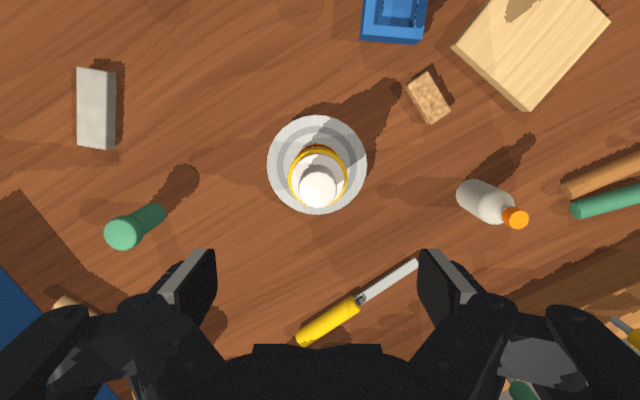

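View pics/x14.png

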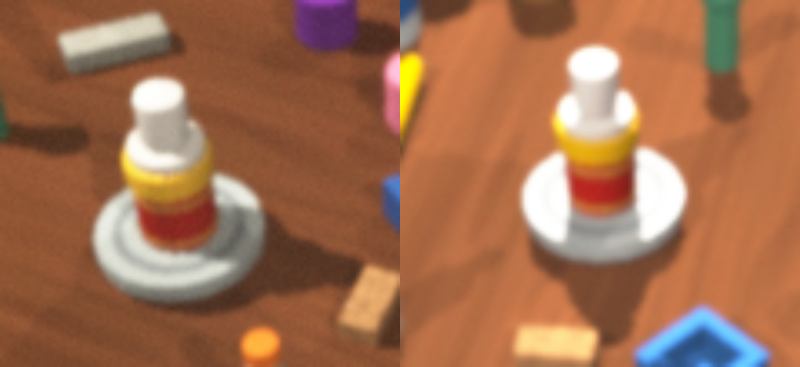

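Stand one is stacked upright (side crop: knob flange flat on the ring). Now the block, with one hover look first.

```bash
python3 - <<'E'
from h import *
g=[0.469,0.005,0.25];th=best(g,np.radians(55.2));print(th);robot.move_to(g,quat(th));robot.hold(.2);c=snap('wrist','w15.png')
m,s,_=blob(c['image'],'blue',(proj(c,[.469,.005,.032])),25);P=pts(c,m,.032);r=rect(P);print(s,r)
cc,sz,a=r
if abs(sz[0]-64)<4 and abs(sz[1]-64)<4:
    a=np.radians(a); a=a+np.pi/2*round((np.radians(55.2)-a)/(np.pi/2)); print(np.degrees(a))
    pick(cc,a,-0.008,gf=40); snap('wrist','w16.png')
E
```

```text
0.9634217471008699
[ 290  137   58   58 3227] (array([0.4690372 , 0.00647258]), (63.09030532836914, 64.0894775390625), 55.07347106933594)
55.07347106933594
t 46.76 p [ 0.4697  0.0064 -0.0073] w 0.74 F [0.5 0.2 3.1]
t 48.29 p [0.4684 0.0065 0.1987] w 0.74 F [ 0.8 -0.2 -0.6]
```

View pics/w15.png

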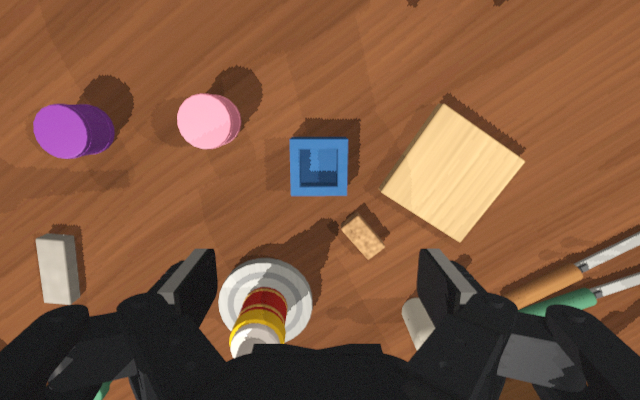

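```bash
ls pics
```

```text
crop1.png
crop2.png
m2.png
s11.png
s13.png
s14.png
s4.png
s7.png
s7c.png
s8.png
s8c.png
s8d.png
s8s.png
s9.png
s9scene.png
s9side.png
scene0.png
side0.png
w1.png
w10.png
w11.png
w12.png
w13.png
w14.png
w15.png
w16.png
w2.png
w3.png
w4.png
w5.png
w6.png
wrist0.png
x14.png
```

Block gripped (width 0.74). Placing it square to the board.

```bash
python3 - <<'E'
from h import *
place(BOARD,BYAW,-0.0073+0.020)
release()
c=snap('wrist','w17.png');info();np.save('c17.npy',c,allow_pickle=True)
E
```

```text
hit True
t 51.45 p [0.5697 0.1254 0.0127] w 0.744 F [0.5 0.8 1.8]
t 53.6 p [0.5677 0.1253 0.2487] w 1.001 F [-0.6  0.4 -0.3]
```

View pics/w17.png

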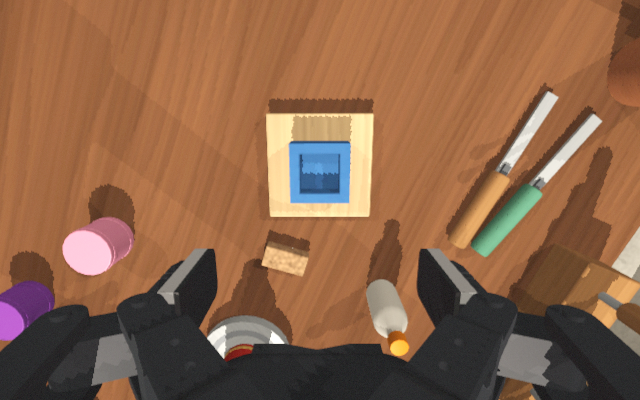

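```bash
python3 - <<'E'
from h import *
c=np.load('c17.npy',allow_pickle=True).item()
m,s,_=blob(c['image'],'blue',(320,150),15);P=pts(c,m,.052);r=rect(P);print('block',s,r);np.save('block.npy',r[0])
COL['wood']=((10,30,120),(32,160,255))
m,s,_=blob(c['image'],'wood',(280,190),8);P=pts(c,m,.02);print('board',s,rect(P))
g=[0.530,-0.373,0.25];th=best(g,np.radians(60));robot.move_to(g,quat(th));robot.hold(.2);c=snap('wrist','w18.png');info();np.save('c18.npy',c,allow_pickle=True)
E
```

```text
block [ 290  142   60   60 3535] (array([0.57007935, 0.12582861]), (62.03629684448242, 63.02642822265625), 22.551353454589844)
board [     0      0    640    362 165565] (array([0.59793317, 0.08697079]), (834.426513671875, 435.2203369140625), 22.459320068359375)
t 55.67 p [ 0.5304 -0.3724  0.2501] w 1.0 F [ 0.3 -0.3  0.1]
```

View pics/w18.png

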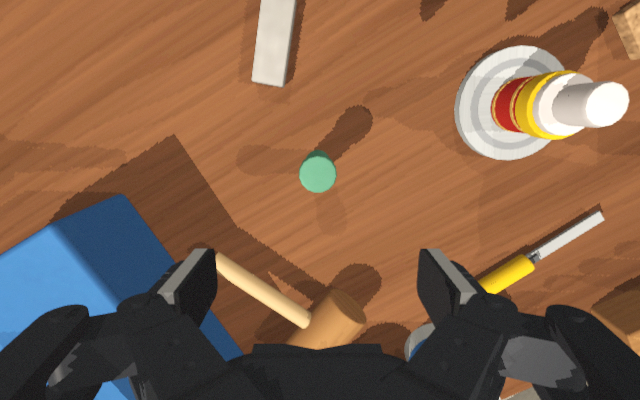

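```bash
python3 - <<'E'
from h import *
c=np.load('c18.npy',allow_pickle=True).item()
COL['green']=((60,60,60),(90,255,255))
m,s,_=blob(c['image'],'green',(318,173),8);P=pts(c,m,.08);f=fitfixed(P,.019);print('post',s,f,np.std(np.hypot(*(P-f).T)))
pick(f,np.radians(60),0.050,gf=30,up=0.30)
c=snap('wrist','w19.png');snap('side','s19.png')
E
```

```text
post [ 299  150   37   42 1162] [ 0.52663846 -0.36976072] 0.0012052369783132446
t 58.73 p [ 0.5268 -0.3699  0.0503] w 0.433 F [0.4 0.1 1.8]
t 60.54 p [ 0.5263 -0.3695  0.2986] w 0.431 F [ 0.6  0.3 -0.3]
```

View pics/w19.png

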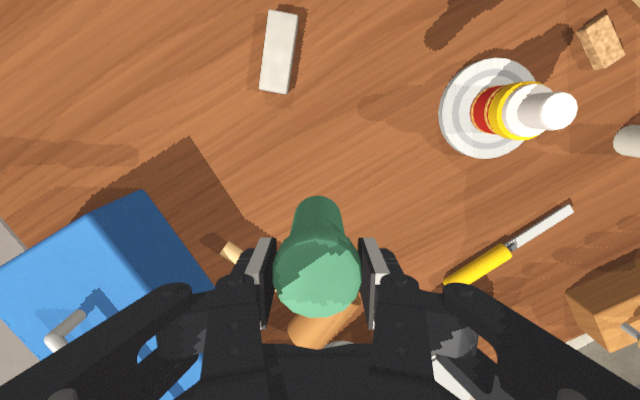

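View pics/s19.png

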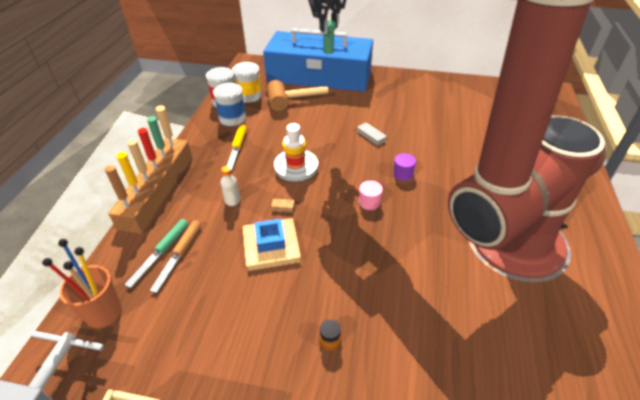

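```bash
python3 - <<'E'
from h import *
COL['green']=((60,50,40),(92,255,255))
c=read_camera('wrist');p=robot.sense()['ee_pos'];zt=p[2]+0.0297
m,st,_=blob(c['image'],'green',(318,290),10)
P=pts(c,m,zt);v=np.array([proj(c,[*q,zt])[1] for q in P]);f=fitfixed(P[v>275],.019);off=f-p[:2];print(st,'off',off)
if np.hypot(*off)>0.006: off=off*0
print(off)
R=Rn.from_euler('z',0).as_matrix()
T=np.load('block.npy')-off
place(T,np.radians(60),0.0803,up=0.30)
snap('side','s20.png')
release(0.30)
c=snap('wrist','w20.png');info()
a=read_camera('scene')['image'][190:290,310:420];b=read_camera('side')['image'][190:290,220:330]
cv2.imwrite('pics/x20.png',np.hstack([cv2.resize(a,(400,364)),cv2.resize(b,(400,364))])[:,:,::-1])
E
```

```text
[ 272  196   90  121 7803] off [-0.00112823 -0.00010167]
[-0.00112823 -0.00010167]
hit True
t 65.03 p [0.5711 0.1259 0.0803] w 0.432 F [-0.2 -0.7  3.5]
t 67.29 p [0.5696 0.1258 0.2986] w 1.003 F [-0.5 -0.5  0.8]
```

View pics/w20.png

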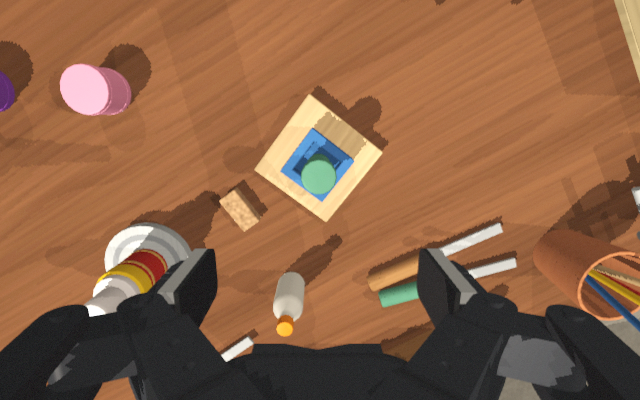

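View pics/x20.png

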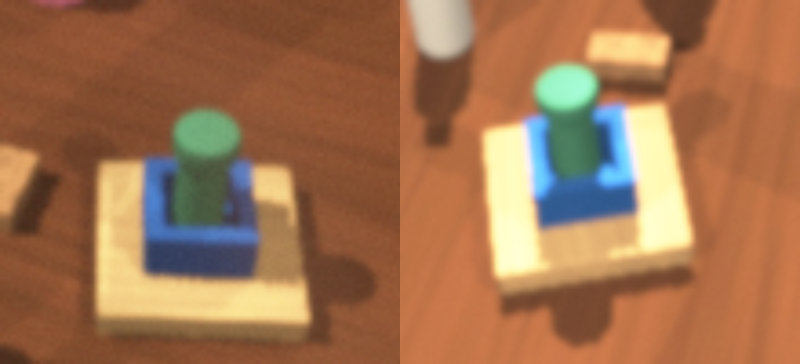

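Post stands in the socket. Last check: board centre from the corner pixels in w20 ((255,170),(312,95),(382,153),(326,221)) and the final positions.

```bash
python3 - <<'E'
from h import *
c=read_camera('wrist')
Q=np.array([onz(c,u,v,.02)[:2] for u,v in [(255,170),(312,95),(382,153),(326,221)]]);print('board',Q.mean(0),'block',np.load('block.npy'))
COL['green']=((60,60,60),(90,255,255))
m,s,_=blob(c['image'],'green',(318,175),8);print('post cap',s,fitfixed(pts(c,m,.11),.019))
b=snap('side','s21.png')
E
```

```text
board [0.57146051 0.12680105] block [0.57007935 0.12582861]
post cap [ 301  154   35   40 1078] [0.57098046 0.12578917]
```

View pics/s21.png

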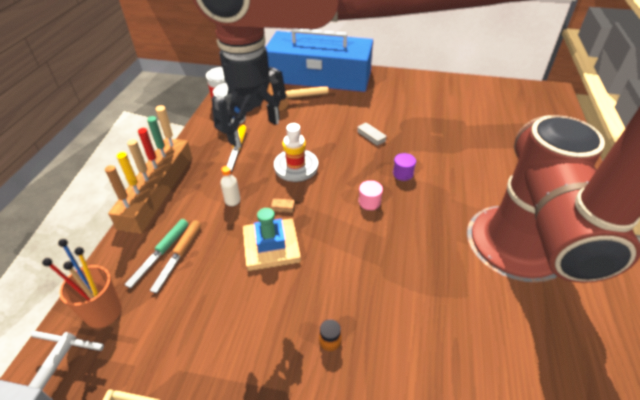

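Side view: both stands are upright, at (294,150) and (268,238). The gripper is clear and pink and purple have not been moved. All centres agree within about 2 mm, so I'm handing in.

```bash
python3 -c "
from h import *
robot.hold(0.3);info();robot.close_job()"
```

```text
t 67.79 p [0.57   0.1258 0.3   ] w 1.004 F [ 0.4  0.2 -0.2]
the job is handed in; nothing more can be done
```

Both stands are stacked as asked and the job is handed in at about 68 s of the 136 s allowed. The drum, ring and knob are on the turntable, and the block and post are on the board.

**Last checks:**
- **First stand:** the drum measured about 1 mm from the turntable centre, and the ring about 1 mm from the drum. The knob's flange looked flat on the ring in two views; I did not measure the knob's final position.
- **Second stand:** the block measured about 2 mm from the board centre and is square to it. The post stands on the socket floor, within about 1 mm of the block's centre.
- **Overall:** both stands were upright with the gripper clear, and the pink and purple look-alikes had not been moved.

**What disagreed or failed:**
- **Fingertip height:** the first grasp on the ring closed on nothing. A gentle touch on the table showed the open fingertips about 34 mm farther back than the description implies, so I used the measured height for every later grasp. The drum, picked before that, had been held only near its top edge, but it placed well.
- **Board colour mask:** the last one spilled onto the table and was useless, so I checked the board centre from corner pixels read by eye instead.

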